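# Lock the grind setting of the spice mill

## Task

The spice mill's grind has just been set: pin the dial lever so that the setting cannot shift, by putting the red-knobbed pin gently all the way down through the lever's eye into the mill, and then lock it with the brass jam nut. Turn the nut clockwise until you feel it bite, then one flat (a sixth of a turn) more and no further. Leave the pin in place, and do not knock over or shove the other things on the counter about.

Things in the scene. Friction and masses are not known exactly. Their poses are not given: they have to be found in the camera images.
- mill: green spice mill, 250 x 130 mm, fixed; origin under its upright adjusting screw, at counter height; z up; the dial lever points along its -x. Heights above the counter: body 120 mm, aluminium pin boss (36 mm square) 150, lever top 160, steel spacer (33 mm across) from there to the nut at 178, screw end (23 mm across) 212. Feed funnel, 64 mm across, top 156 mm, lies 95 mm from the screw along +x
- pin_hole (a point): mouth of the round hole in the pin boss, 78 mm from the screw's axis along the mill's -x, 150 mm above the counter; 11.5 mm across, 26 mm deep. The lever covers it, with a 2 mm gap; z up
- lever_eye (a point): top centre of the 11.5 mm eye in the end of the steel dial lever (8 mm thick, eye plate 34 mm square), above the pin hole; it may start up to 1 mm beside the hole's axis and gives way lightly to the pin
- setting (a joint): angle of dial lever and adjusting screw, rad, clockwise from above positive; 0 where the eye is in line with the hole: the setting to keep, within 0.08. Held only by a friction of 0.1 N m, less than the biting nut drags on it: unpinned it turns along with the nut
- nut_center (a point): centre of the brass hexagon jam nut: 36 mm across flats, 178 to 200 mm above the counter, turning about the screw axis; x axis normal to a flat (red mark on top there). It runs clockwise (from above) at 0.04 N m for an unseen 0.3 to 2.2 rad, then bites: 0.35 N m, rising 0.06 per rad. It winds up 0.12 rad under that torque and springs back so much when let go; otherwise it stays where left
- washer_top (a point): top centre of the copper spring washer (30 mm across) between spacer and nut: 178.0 mm above the counter while the nut is loose, squashed 0.5 mm per rad that the nut is tightened past its bite, so 177.5 mm when right (one flat, 1.05 rad); too little to measure with the readings
- pin_knob (a point): centre of the red knob of the holding pin (22 mm across, 24 mm high), the place to grip; z along the pin, up. Steel shank 10 mm across with a tapered foot (6 mm across at the end, taper 4 mm long), its end 58 mm below this point; an 18 mm collar 26 mm below this point rests on the lever when fully home. About 60 g. It starts upright in the wooden block
- pin_tip (a point): centre of the foot end of the holding pin, 58 mm below the knob's centre; 128 mm above the counter when fully home
- pin: the holding pin, origin at its foot end, z up along it
- pin_block: wooden block, 60 x 60 x 45 mm, fixed to the counter, in which the pin stands in a hole 12 mm across, 30 mm deep; origin under its centre
- jar_green: spice jar with green cap, 64 mm across, 160 mm high, bystander; origin under it
- jar_chili: chili jar with red cap, 64 mm across, 150 mm high, bystander; origin under it
- jar_onion: pale jar with red cap, 68 mm across, 150 mm high, bystander; origin under it
- shaker_salt: white shaker, 50 mm across, 80 mm high, bystander; origin under it
- shaker_pepper: dark shaker, 50 mm across, 80 mm high, bystander; origin under it
- cup: white cup, 72 mm across, 70 mm high, bystander; origin under it
- scoop: steel spoon with a wooden handle, 160 mm long, lying, bystander; origin under it

How it is judged:
By the outcome, as a careful person would: the job done as asked, in the order asked, and still so for the second after the job is handed in, with the robot touching nothing.
It also fails if it takes over 67 s, if anything falls off the work surface, if the arm or the gripper's body presses on something with over 40 N, if the wrist force passes 120 N, or if a joint passes its speed limit or range.

## Robot

A 6-joint arm with a two-finger parallel gripper is mounted at the origin on the work surface. World frame = base frame: x ahead of the robot, y to its left, z up, the work surface at z = 0. Lengths are in m, angles in rad, forces in N, time in s.
With the tool pointing down it reaches from about 0.225 to 0.875 m from the base axis. Payload 3.4 kg.
Tool frame: the origin (TCP) lies midway between the tips of the shut fingers; the grasp point (between the pads) lies 19 mm behind it (manip.tcp_to_grasp is the distance from the TCP to the grasp point, in m); z points along the fingers, y is the line along which they close (so a half turn about z gives the same grasp; the last joint's range is limited). The gripper opens to 85 mm and grips with 20 to 120 N. Pads are 22 mm wide; open, the fingers measure 114 mm over their backs; the gripper's body (76 mm by 85 mm) begins 54 mm behind the grasp point. The pads swing forward as they close: fully open they stand 13 mm farther back than shut.
Start: joints at [-1.35, 0.276, 1.505, -0, 1.361, -0.121], TCP at [0.193, -0.542, 0.231] pointing down, gripper open.
Joint ranges: [-2.89, 2.89], [-0.75, 2.08], [0.22, 2.7], [-1.18, 4.32], [0.11, 2.71], [-2.7, 2.7]. Speed limits (rad/s): [2.57, 2.57, 3.14, 3.14, 3.14, 3.14].

## Interface

Orientations are given as a unit quaternion [x, y, z, w].
In Python, from cell import manip gives the robot as it stands.
- The arm moves only by the tool move_arm, never from a script. Its argument "increments" is one flat list of numbers, 4 for each row, row after row: the shift along the tool's x, y, z in cm, then the turn about the tool's z in rad. A call has exactly 8 rows; each row is the pose to reach, as a shift and turn from the pose commanded when the call began, along the tool's axes at that moment; what a row does not reach only later rows make up. A row lasts 1/10 s, in which the tool goes at most 50 mm and 8.59 degrees, less where a joint would pass 70% of its speed; a pose out of reach is approached as far as the arm can. A call with a gripper value outside its range is refused whole. "fingers" is the opening, from -1 (shut) to 1 (fully open), so that 0 is half open, set as the call begins (left out, the last holds). The fingers move at their own pace and stop on an object; the grip force is fixed at half the most. Time passes only in rows, so rows that repeat a pose let the fingers close, or fill a call up. It gives the time, the measured TCP pose, the force, the opening and the grip force at its end, in the units of the state.
- manip.get_state(): the state, without advancing time (a new reading comes with each control period).
- manip.grab_frame(name): name is "side" or "top" or "wrist"; returns a dict with "img" (480x640x3 uint8, red, green, blue), "vfov" (degrees; the focal length in pixels is half the picture's height over the tangent of half this angle, whatever the lens; pixels are square), "cx", "cy" (the principal point, pixels), "D" ([k1, k2, p1, p2, k3] as OpenCV has them; the pictures are not rectified), "extrinsics" (4x4, takes a point from camera to world coordinates); the wrist camera has in their place "tool_from_camera" (4x4, takes a point from camera to tool coordinates, whose origin is the TCP and whose axes are the flange's). Camera axes: x right, y down, z forward; pixel columns grow to the right and rows downward; lengths in m; the calibration is good to about 2 mm. A picture is of the moment at which its call begins: read the wrist's pose just before it. There is no depth.
- manip.sign_off(): hands the job in; it is judged then, once.
Trained networks look in a picture, given as the dict that the camera call returned (one of the last four; its "shot" number tells which), for a name from the list of things; names that differ only in an ending like _2 or _b are one class to them, and where a whole thing is asked for, a point or a joint stands for the part that bears it (a point fixed in the world has none). Each returns a list of dicts, best first, with "confidence" (0 to 1); they miss things now and then, are a little off and sometimes report something else, mostly with a low value. They report only what shows in the picture. A call takes as long as a camera call.
- manip.spot_in(picture, target): "position" ([x, y, z] in m, in the coordinates of the camera as it stood for that picture, good to about 4 mm: the middle of the surface that is visible of it).
- manip.regions_of(picture, target): "mask" (480x640 bool, what is visible of it).
- manip.tip_of(picture, target): "position" ([x, y, z] in m, in the coordinates of the camera as it stood for that picture, good to about 4 mm: a listed point, or the origin of a listed thing).
The state is a dict: "time_s": time; "joint_pos": joint angles; "joint_velocities": joint speeds; "joint_efforts": joint torques, N m; "tool_pos": TCP position; "tcp_rot": TCP orientation; "contact_force": force on the tool from outside, world axes, zero at the start; "wrist_torque": the same for the moment, N m; "grip_width": finger opening in m; "grip_force": force on a finger pad.
Only numpy, scipy, OpenCV 4.12 (cv2) and the standard library are available. Lean on these libraries where they do the work, as an engineer would, in place of code of your own. Each camera call takes 0.05 s, during which the arm holds its last target. There are 200 camera calls.

## Working session

There is one attempt and no reset: what is moved stays moved. The work goes in short steps, Python scripts to look and compute and a tool call to move; the robot and the scene stay as the last step left them, time stands still between calls to the robot, and variables do not carry over. Pictures are saved under pics/ and viewed, at most 10 in all, crops included, and the job is handed in when it is done.

Besides the shell and the picture viewer there is one more tool, called after ">>>" as name(argument=value, ...) on one line, values as JSON. move_arm: Moves the arm, as the interface text tells. Its arguments: {"type":"object","properties":{"increments":{"type":"array","items":{"type":"number"}},"fingers":{"type":"number"}},"required":["increments"]}

```bash
mkdir -p pics; cat > h.py <<'E'
import numpy as np, cv2
from scipy.spatial.transform import Rotation as R
from cell import manip
def T():
    s=manip.get_state(); M=np.eye(4); M[:3,:3]=R.from_quat(s["tcp_rot"]).as_matrix(); M[:3,3]=s["tool_pos"]; return M
def shot(n):
    t=T(); f=manip.grab_frame(n)
    f["W"]=t@np.array(f["tool_from_camera"]) if n=="wrist" else np.array(f["extrinsics"]); return f
def K(f):
    fl=240/np.tan(np.radians(f["vfov"])/2); return np.array([[fl,0,f["cx"]],[0,fl,f["cy"]],[0,0,1]])
def px(f,P):
    C=np.linalg.inv(f["W"]); return cv2.projectPoints(np.array(P,float).reshape(-1,1,3),cv2.Rodrigues(C[:3,:3])[0],C[:3,3],K(f),np.array(f["D"],float))[0].reshape(-1,2)
def ray(f,uv,z):  # pixel to world at height z
    n=cv2.undistortPoints(np.array(uv,float).reshape(-1,1,2),K(f),np.array(f["D"],float)).reshape(-1,2)
    d=np.c_[n,np.ones(len(n))]@f["W"][:3,:3].T; o=f["W"][:3,3]
    return o+d*((z-o[2])/d[:,2])[:,None]
def find(f,name,fn="tip_of"):
    return [(round(r["confidence"],2),np.round((f["W"]@np.r_[r["position"],1])[:3],4)) for r in getattr(manip,fn)(f,name)[:2]]
def save(f,n,crop=None,s=1):
    im=f["img"][:,:,::-1]
    if crop: im=im[crop[1]:crop[3],crop[0]:crop[2]]
    cv2.imwrite("pics/"+n,cv2.resize(im,None,fx=s,fy=s,interpolation=cv2.INTER_CUBIC))
E
python3 - <<'E'
from h import *
print(manip.tcp_to_grasp, T())
for n in ("top","side"):
    f=shot(n); save(f,n+"0.png"); print(n,f["W"][:3,3])
    for t in ("nut_center","pin_knob","pin_hole","lever_eye","mill","pin_block","pin_tip")+(("jar_green","jar_chili","jar_onion","shaker_salt","shaker_pepper","cup","scoop") if n=="top" else ()): print(t,find(f,t))
E
```

```text
0.0187 [[ 9.42139996e-01  3.35219435e-01 -3.97310802e-04  1.92614509e-01]
 [ 3.35219588e-01 -9.42138269e-01  1.81929920e-03 -5.41197385e-01]
 [ 2.35542738e-04 -1.84722090e-03 -9.99998266e-01  2.30435158e-01]
 [ 0.00000000e+00  0.00000000e+00  0.00000000e+00  1.00000000e+00]]
top [0.34563562 0.071911   1.32920785]
nut_center [(0.74, array([ 0.6458, -0.0497,  0.1825]))]
pin_knob []
pin_hole [(0.79, array([ 0.5695, -0.0619,  0.1464]))]
lever_eye [(0.57, array([ 0.5694, -0.064 ,  0.159 ])), (0.31, array([ 0.6458, -0.0513,  0.1839]))]
mill [(0.64, array([ 0.6464, -0.054 , -0.0038]))]
pin_block [(0.7, array([0.461 , 0.2902, 0.0026]))]
pin_tip []
jar_green [(0.56, array([ 0.6334, -0.383 , -0.0016]))]
jar_chili [(0.93, array([ 0.4871,  0.4659, -0.0005]))]
jar_onion [(0.86, array([ 0.4978, -0.3913,  0.0055]))]
shaker_salt [(0.55, array([0.6862, 0.2828, 0.0011]))]
shaker_pepper [(0.74, array([ 0.42  , -0.0054, -0.0029])), (0.37, array([0.6836, 0.2818, 0.0016]))]
cup [(0.79, array([ 0.3949, -0.2621,  0.002 ]))]
scoop [(0.71, array([ 0.422 , -0.0041, -0.0012])), (0.57, array([0.6214, 0.404 , 0.0014]))]
side [0.15068397 0.93478045 0.71772997]
nut_center [(0.55, array([ 0.6535, -0.0511,  0.1884]))]
pin_knob [(0.51, array([0.4627, 0.286 , 0.0741]))]
pin_hole [(0.58, array([ 0.5678, -0.0628,  0.1519])), (0.22, array([ 0.6526, -0.0524,  0.1884]))]
lever_eye [(0.62, array([ 0.566 , -0.0643,  0.1633]))]
mill [(0.87, array([ 6.484e-01, -5.410e-02, -2.000e-04]))]
pin_block [(0.68, array([0.4627, 0.2843, 0.0028]))]
pin_tip [(0.68, array([0.4623, 0.2869, 0.0173]))]
```

View pics/top0.png

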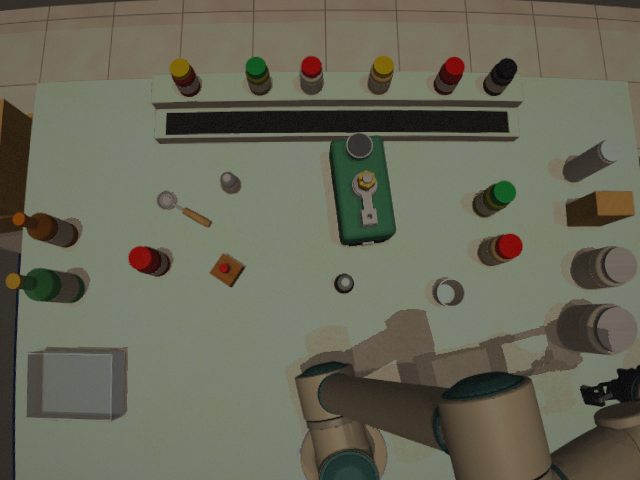

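View pics/side0.png

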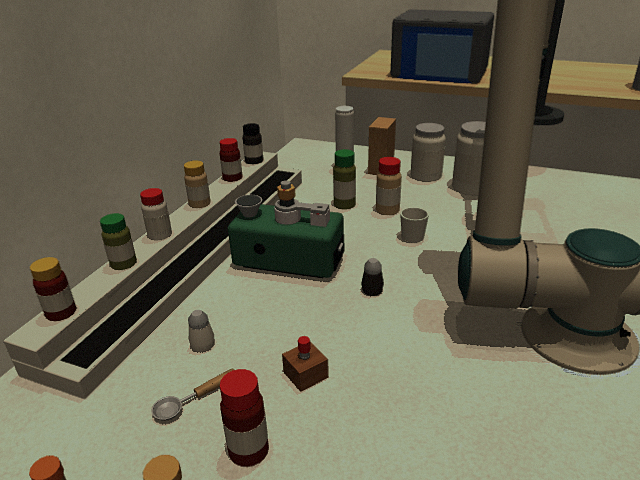

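The pictures agree with the networks: pin in the wooden block at top px (225,269), with the mill's screw at (367,181) and its eye at (369,216). I'm going above the pin now.

>>> move_arm(increments=[26.5, -34.5, 0, 0, 26.5, -34.5, 0, 0, 26.5, -34.5, 0, 0, 26.5, -34.5, 0, 0, 26.5, -34.5, 0, 0, 26.5, -34.5, 0, 0, 26.5, -34.5, 0, 0, 26.5, -34.5, 0, 0], fingers=1)

```text
time_s: 1.95
tool_pos: [0.3162, -0.1594, 0.2316]
tcp_rot: [0.986, 0.17, 0.001, 0.0]
contact_force: [0.6, -0.1, 0.3]
grip_width: 0.0854
grip_force: 0.0
```

>>> move_arm(increments=[28.7, -37.2, 0, 0, 28.7, -37.2, 0, 0, 28.7, -37.2, 0, 0, 28.7, -37.2, 0, 0, 28.7, -37.2, 0, 0, 28.7, -37.2, 0, 0, 28.7, -37.2, 0, 0, 28.7, -37.2, 0, 0])

```text
time_s: 2.75
tool_pos: [0.4403, 0.2213, 0.2315]
tcp_rot: [0.985, 0.171, 0.0, 0.0]
contact_force: [1.6, -1.2, -0.1]
grip_width: 0.0855
grip_force: 0.0
```

```bash
python3 - <<'E'
from h import *
f=shot("wrist"); save(f,"w1.png"); print(T().round(4)); print(np.array(f["tool_from_camera"]).round(3),f["vfov"])
for t in ("pin_knob","pin_block"): print(t,find(f,t))
E
```

```text
[[ 0.9409  0.3386  0.0041  0.4433]
 [ 0.3386 -0.9409  0.009   0.229 ]
 [ 0.0069 -0.0071 -1.      0.2313]
 [ 0.      0.      0.      1.    ]]
[[ 0.    -0.952 -0.305  0.078]
 [ 1.     0.    -0.     0.   ]
 [ 0.    -0.305  0.952 -0.141]
 [ 0.     0.     0.     1.   ]] 62.04661564857343
pin_knob [(0.85, array([0.4635, 0.2885, 0.0748])), (0.42, array([ 0.43  , -0.0096, -0.0015]))]
pin_block [(0.74, array([ 0.4596,  0.2906, -0.0023])), (0.45, array([0.4619, 0.2879, 0.0141]))]
```

View pics/w1.png

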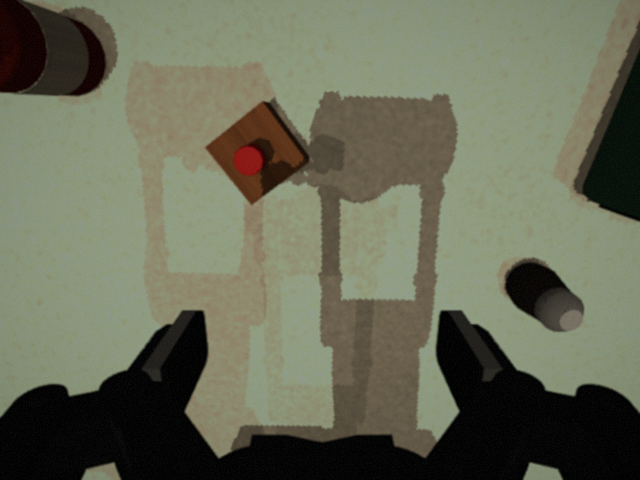

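The wrist image shows the red knob at px (249,160) on the block, with a clear space around it. Moving over it and down for a closer look.

>>> move_arm(increments=[3.8, -4.9, 0, 0, 3.8, -4.9, 2, 0, 3.8, -4.9, 6, 0, 3.8, -4.9, 9, 0, 3.8, -4.9, 9, 0, 3.8, -4.9, 9, 0, 3.8, -4.9, 9, 0, 3.8, -4.9, 9, 0])

```text
time_s: 3.7
tool_pos: [0.4607, 0.278, 0.1433]
tcp_rot: [0.985, 0.17, 0.002, -0.0]
contact_force: [0.2, -0.5, -0.4]
grip_width: 0.0859
grip_force: 0.0
```

```bash
python3 - <<'E'
from h import *
f=shot("wrist"); t=T(); print(t.round(4))
print(find(f,"pin_knob"))
m=manip.regions_of(f,"pin_knob")[0]["mask"].astype(np.uint8); ys,xs=np.where(m); print(xs.mean(),ys.mean(),xs.min(),xs.max(),ys.min(),ys.max())
# fit: project cylinder knob, match mask
from scipy.optimize import minimize
a=np.linspace(0,2*np.pi,40)
def obs(p):
    P=[[p[0]+.011*np.cos(b),p[1]+.011*np.sin(b),z] for b in a for z in (.061,.085)]
    h=cv2.convexHull(px(f,P).astype(np.float32)); M=cv2.moments(h); return np.r_[M["m10"]/M["m00"],M["m01"]/M["m00"]]
r=minimize(lambda p:np.sum((obs(p)-[xs.mean(),ys.mean()])**2),[.463,.288],method="Nelder-Mead"); print(r.x,r.fun)
d=np.r_[r.x,.0545]-t[:3,3]; print("tool shift cm",(t[:3,:3].T@d*100).round(2))
save(f,"w2.png")
E
```

```text
[[ 9.423e-01  3.348e-01  3.200e-03  4.605e-01]
 [ 3.348e-01 -9.423e-01  1.200e-03  2.781e-01]
 [ 3.400e-03 -1.000e-04 -1.000e+00  1.431e-01]
 [ 0.000e+00  0.000e+00  0.000e+00  1.000e+00]]
[(0.91, array([0.4663, 0.2889, 0.0758]))]
309.89551321450523 245.10448678549477 290 329 219 270
[0.46433977 0.28609047] 8.023930556822415e-05
tool shift cm [ 0.6  -0.63  8.86]
```

>>> move_arm(increments=[0.6, -0.6, 2, 0, 0.6, -0.6, 5, 0, 0.6, -0.6, 8, 0, 0.6, -0.6, 8.8, 0, 0.6, -0.6, 8.8, 0, 0.6, -0.6, 8.8, 0, 0.6, -0.6, 8.8, 0, 0.6, -0.6, 8.8, 0])

```text
time_s: 4.65
tool_pos: [0.464, 0.286, 0.0546]
tcp_rot: [0.985, 0.17, 0.001, -0.0]
contact_force: [0.1, -0.6, 0.8]
grip_width: 0.0853
grip_force: 0.0
```

>>> move_arm(increments=[0, 0, 0, 0, 0, 0, 0, 0, 0, 0, 0, 0, 0, 0, 0, 0, 0, 0, 0, 0, 0, 0, 0, 0, 0, 0, 0, 0, 0, 0, 0, 0], fingers=-1)

```text
time_s: 5.45
tool_pos: [0.4631, 0.2856, 0.0534]
tcp_rot: [0.985, 0.17, 0.0, 0.0]
contact_force: [-0.1, 0.6, 3.0]
grip_width: 0.0205
grip_force: 58.5
```

>>> move_arm(increments=[0, 0, -1, 0, 0, 0, -3, 0, 0, 0, -7, 0, 0, 0, -12, 0, 0, 0, -17, 0, 0, 0, -18.5, 0, 0, 0, -18.5, 0, 0, 0, -18.5, 0])

```text
time_s: 6.25
tool_pos: [0.4623, 0.2853, 0.2377]
tcp_rot: [0.985, 0.17, -0.001, 0.0]
contact_force: [-0.2, -0.8, -1.1]
grip_width: 0.0204
grip_force: 58.7
```

>>> move_arm(increments=[-1.7, 30, 0, 0.2, -1.7, 30, 0, 0.2, -1.7, 30, 0, 0.2, -1.7, 30, 0, 0.2, -1.7, 30, 0, 0.2, -1.7, 30, 0, 0.2, -1.7, 30, 0, 0.2, -1.7, 30, 0, 0.2])

```text
time_s: 7.05
tool_pos: [0.5465, -0.0037, 0.2357]
tcp_rot: [0.998, 0.069, -0.003, -0.001]
contact_force: [-0.4, -0.1, -0.1]
grip_width: 0.0204
grip_force: 59.0
```

```bash
python3 - <<'E'
from h import *
f=shot("wrist"); t=T(); print(t.round(4), manip.get_state()["grip_width"])
for n in ("pin_hole","lever_eye","nut_center","mill","pin_knob","pin_tip"): print(n,find(f,n))
save(f,"w3.png")
E
```

```text
[[ 0.9901  0.1401 -0.0046  0.5463]
 [ 0.1402 -0.9901  0.0014 -0.0025]
 [-0.0044 -0.002  -1.      0.2361]
 [ 0.      0.      0.      1.    ]] 0.020282118049220338
pin_hole []
lever_eye [(0.85, array([ 0.5718, -0.0618,  0.1581]))]
nut_center []
mill [(0.72, array([ 6.488e-01, -5.300e-02,  5.000e-04])), (0.41, array([ 0.4285, -0.0084, -0.0009]))]
pin_knob [(0.84, array([ 0.5497, -0.0011,  0.256 ]))]
pin_tip [(0.92, array([ 0.5435, -0.0064,  0.1966]))]
```

View pics/w3.png

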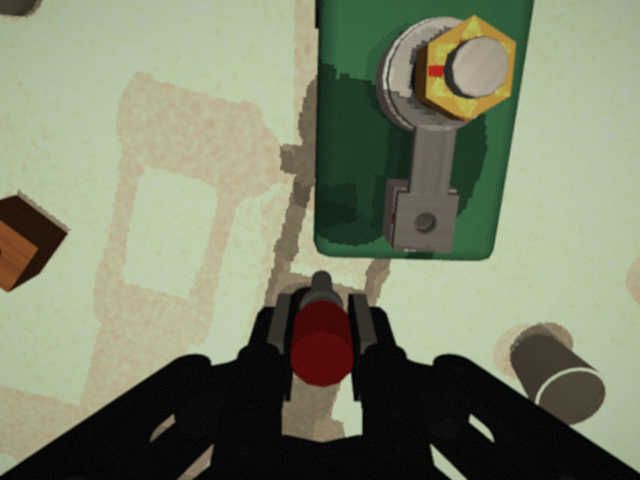

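The wrist picture shows the eye at px (425,222), the pin foot at (320,275), the nut at (466,70) with its red mark at (436,71). I'll measure these sharply.

```bash
python3 - <<'E'
from h import *
f=shot("wrist"); t=T(); im=f["img"]; g=cv2.cvtColor(im,cv2.COLOR_RGB2GRAY)
sub=g[205:240,408:442]; lv=np.median(sub); _,l,st,ce=cv2.connectedComponentsWithStats((sub<lv*0.75).astype(np.uint8))
for i in range(1,len(st)): print(st[i],ce[i]+[408,205])
hsv=cv2.cvtColor(im,cv2.COLOR_RGB2HSV)
nm=((hsv[...,0]>18)&(hsv[...,0]<32)&(hsv[...,1]>120)).astype(np.uint8); nm[:, :380]=0; nm[130:]=0; nm[:,540:]=0
h=cv2.convexHull(np.argwhere(nm)[:,::-1].astype(np.int32)); print("hull",cv2.boundingRect(h)); 
rm=((hsv[...,0]<8)&(hsv[...,1]>150)).astype(np.uint8); rm[:55]=0; rm[85:]=0; rm[:,:420]=0; rm[:,450:]=0
rc=np.argwhere(rm).mean(0)[::-1]; print("red",rc)
print("eye",ray(f,[[425,222]],.160),"red",ray(f,[rc],.200),"screw",ray(f,[[480,67]],.212),"tip",ray(f,[[320,276]],t[2,3]-.039))
print("tool axis px tip expected",px(f,[(t@[0,0,.039,1])[:3]]))
save(f,"w4.png",(380,0,540,260),3) ; save(f,"w4b.png",(280,200,480,320),4)
print(t.round(4))
E
```

```text
[ 10  10  20  20 298] [427.74832215 224.06711409]
hull (417, 21, 101, 104)
red [439.456  74.912]
eye [[ 0.57188693 -0.05780351  0.16      ]] red [[ 0.64515947 -0.03753133  0.2       ]] screw [[ 0.64901712 -0.04949549  0.212     ]] tip [[ 0.54705577 -0.00090477  0.19938637]]
tool axis px tip expected [[321.59348533 275.64014032]]
[[ 9.897e-01  1.431e-01  1.000e-04  5.474e-01]
 [ 1.431e-01 -9.897e-01 -1.000e-04 -1.600e-03]
 [ 1.000e-04  1.000e-04 -1.000e+00  2.384e-01]
 [ 0.000e+00  0.000e+00  0.000e+00  1.000e+00]]
```

View pics/w4b.png

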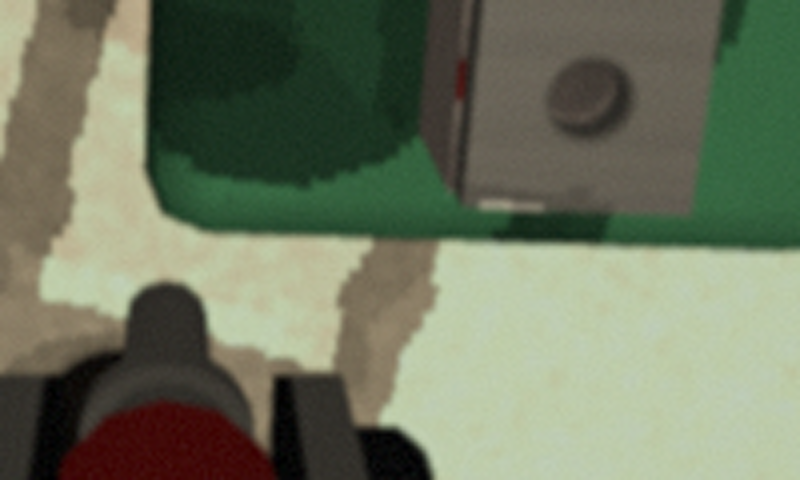

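```bash
python3 - <<'E'
from h import *
f=shot("wrist"); t=T(); hsv=cv2.cvtColor(f["img"],cv2.COLOR_RGB2HSV)
e=ray(f,[[427.5,224.1]],.160)[0]; s=ray(f,[[483,71]],.212)[0]
print("eye",e,"screw~",s,np.linalg.norm((e-s)[:2]),"lever dir",np.degrees(np.arctan2(*(s-e)[1::-1])))
print("shift cm",(t[:3,:3].T@(e-t[:3,3])*100).round(2))
E
```

```text
eye [ 0.57096603 -0.05972453  0.16      ] screw~ [ 0.64791272 -0.05128687  0.212     ] 0.07740792505898872 lever dir 6.25782376906348
shift cm [1.5  6.07 7.84]
```

View pics/w4.png

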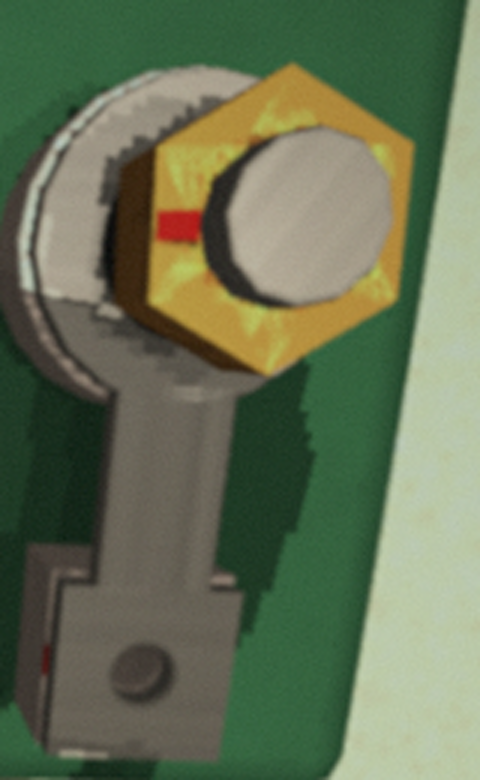

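The crop shows the eye rim at (427,224), the screw end at (483,72), and the hexagon with two flats nearly square to the fingers' closing line. Eye–screw distance is 77.4 mm, which agrees with the given 78. Moving over the eye.

>>> move_arm(increments=[0.8, 3, 0, 0, 1.5, 6.07, 0, 0, 1.5, 6.07, 0, 0, 1.5, 6.07, 1.5, 0, 1.5, 6.07, 3, 0, 1.5, 6.07, 3.2, 0, 1.5, 6.07, 3.2, 0, 1.5, 6.07, 3.2, 0])

```text
time_s: 8.3
tool_pos: [0.5714, -0.0604, 0.2071]
tcp_rot: [0.997, 0.071, 0.001, 0.0]
contact_force: [0.5, -0.2, -1.2]
grip_width: 0.0207
grip_force: 59.1
```

```bash
python3 - <<'E'
from h import *
f=shot("wrist"); t=T(); print(t.round(4)); print("tip/eye px",px(f,[(t@[0,0,.039,1])[:3],[.5710,-.0597,.16]]))
save(f,"w5.png",(220,180,420,330),4)
E
```

```text
[[ 9.899e-01  1.417e-01  1.700e-03  5.715e-01]
 [ 1.417e-01 -9.899e-01 -4.000e-04 -6.050e-02]
 [ 1.600e-03  6.000e-04 -1.000e+00  2.073e-01]
 [ 0.000e+00  0.000e+00  0.000e+00  1.000e+00]]
tip/eye px [[321.5073473  275.6668073 ]
 [319.7762097  270.06913852]]
```

View pics/w5.png

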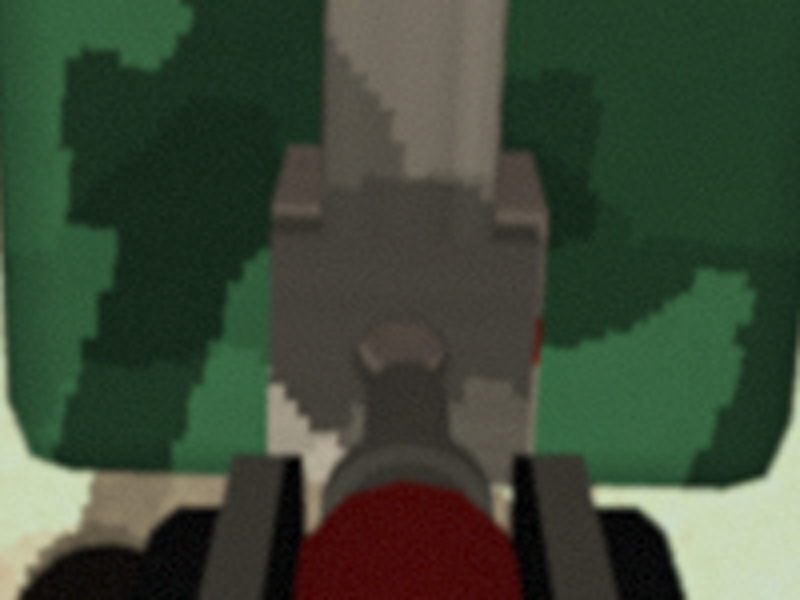

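The eye's rim is centred at about px (320.5,270), matching the prediction, and the foot is right above it. Lowering gently.

>>> move_arm(increments=[-0.04, -0.08, 0, 0, -0.04, -0.08, 0.3, 0, -0.04, -0.08, 0.6, 0, -0.04, -0.08, 0.9, 0, -0.04, -0.08, 1.2, 0, -0.04, -0.08, 1.5, 0, -0.04, -0.08, 1.7, 0, -0.04, -0.08, 1.7, 0])

```text
time_s: 9.15
tool_pos: [0.5703, -0.06, 0.1888]
tcp_rot: [0.997, 0.071, -0.0, -0.0]
contact_force: [0.2, -0.1, -1.3]
grip_width: 0.0204
grip_force: 59.1
```

>>> move_arm(increments=[0, 0, 0.2, 0, 0, 0, 0.4, 0, 0, 0, 0.6, 0, 0, 0, 0.8, 0, 0, 0, 1.0, 0, 0, 0, 1.2, 0, 0, 0, 1.3, 0, 0, 0, 1.3, 0])

```text
time_s: 9.95
tool_pos: [0.5704, -0.0599, 0.1761]
tcp_rot: [0.997, 0.071, -0.0, -0.0]
contact_force: [0.1, -0.2, 0.8]
grip_width: 0.0203
grip_force: 59.1
```

>>> move_arm(increments=[0, 0, 0.2, 0, 0, 0, 0.4, 0, 0, 0, 0.6, 0, 0, 0, 0.7, 0, 0, 0, 0.8, 0, 0, 0, 0.85, 0, 0, 0, 0.85, 0, 0, 0, 0.85, 0])

```text
time_s: 10.75
tool_pos: [0.5706, -0.06, 0.1679]
tcp_rot: [0.997, 0.071, 0.0, 0.0]
contact_force: [-0.7, -0.5, -1.3]
grip_width: 0.0203
grip_force: 59.1
```

>>> move_arm(increments=[0, 0, 0.05, 0, 0, 0, 0.1, 0, 0, 0, 0.15, 0, 0, 0, 0.2, 0, 0, 0, 0.2, 0, 0, 0, 0.2, 0, 0, 0, 0.2, 0, 0, 0, 0.2, 0])

```text
time_s: 11.55
tool_pos: [0.5706, -0.06, 0.1664]
tcp_rot: [0.997, 0.071, 0.0, 0.0]
contact_force: [-0.5, 1.3, 5.6]
grip_width: 0.0203
grip_force: 59.2
```

>>> move_arm(increments=[0, 0, 0, 0, 0, 0, 0, 0, 0, 0, 0, 0, 0, 0, 0, 0, 0, 0, 0, 0, 0, 0, -1, 0, 0, 0, -3, 0, 0, 0, -7, 0], fingers=0.3)

```text
time_s: 12.35
tool_pos: [0.5687, -0.0596, 0.2343]
tcp_rot: [0.997, 0.071, -0.003, -0.001]
contact_force: [-0.0, 1.3, 0.1]
grip_width: 0.0553
grip_force: 0.0
```

>>> move_arm(increments=[0, 0, 0, 0, 0, 0, 0, 0, 4, 0, 0, 0, 7.7, 0.25, 0, 0, 7.7, 0.25, 0, 0, 7.7, 0.25, 0, 0, 7.7, 0.25, 0, 0, 7.7, 0.25, 0, 0], fingers=0.6)

```text
time_s: 13.15
tool_pos: [0.6459, -0.0516, 0.2357]
tcp_rot: [0.997, 0.071, -0.001, -0.0]
contact_force: [0.4, 0.2, -1.0]
grip_width: 0.0683
grip_force: 0.0
```

```bash
python3 - <<'E'
from h import *
f=shot("wrist"); s=manip.get_state(); t=T(); print(t.round(4),s["wrist_torque"],s["joint_pos"],s["grip_width"],s["contact_force"])
for n in ("pin_knob","nut_center","lever_eye"): print(n,find(f,n))
save(f,"w6.png",(170,150,470,375),2.66)
E
```

```text
[[ 9.900e-01  1.411e-01 -4.000e-04  6.461e-01]
 [ 1.411e-01 -9.900e-01 -1.000e-04 -5.160e-02]
 [-4.000e-04  0.000e+00 -1.000e+00  2.360e-01]
 [ 0.000e+00  0.000e+00  0.000e+00  1.000e+00]] [-0.00879805 -0.03981679  0.02885739] [-1.86898974e-01  3.84930798e-01  1.32923185e+00 -1.87937506e-04
  1.42783741e+00  1.24237387e+00] 0.06818308484889793 [ 0.38271887  0.28914155 -0.72154428]
pin_knob [(0.71, array([ 0.5062, -0.3892, -0.0021])), (0.65, array([ 0.5718, -0.0572,  0.1866]))]
nut_center [(0.91, array([ 0.6446, -0.051 ,  0.1899]))]
lever_eye [(0.7, array([ 0.5716, -0.0601,  0.1593])), (0.17, array([ 0.5728, -0.0561,  0.1881]))]
```

View pics/w6.png

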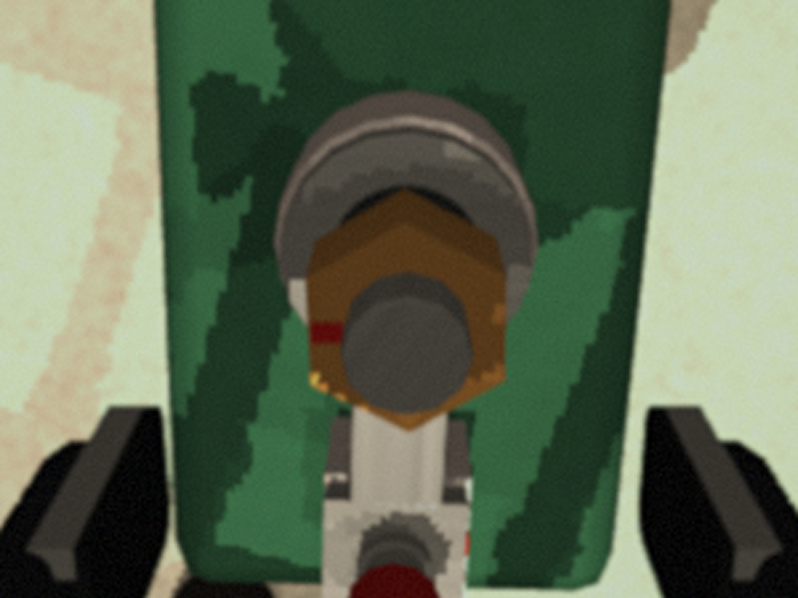

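The pin's collar rests on the lever with the knob at z≈0.187, so it is home. The nut's left and right flats are square to the closing line. Turning the tool back half a turn now leaves enough wrist range for the whole tightening.

>>> move_arm(increments=[0, 0, -0.5, -1.05, 0, 0, -0.5, -1.05, 0, 0, -0.5, -1.05, 0, 0, -0.5, -1.05, 0, 0, -0.5, -1.05, 0, 0, -0.5, -1.05, 0, 0, -0.5, -1.05, 0, 0, -0.5, -1.05])

```text
time_s: 14.15
tool_pos: [0.6469, -0.0516, 0.2411]
tcp_rot: [0.828, 0.561, 0.0, 0.0]
contact_force: [-0.2, 0.0, -0.2]
grip_width: 0.0683
grip_force: 0.0
```

>>> move_arm(increments=[0, 0, 0, -1.05, 0, 0, 0, -1.05, 0, 0, 0, -1.05, 0, 0, 0, -1.05, 0, 0, 0, -1.05, 0, 0, 0, -1.05, 0, 0, 0, -1.05, 0, 0, 0, -1.05])

```text
time_s: 14.95
tool_pos: [0.6469, -0.0516, 0.241]
tcp_rot: [0.436, 0.9, -0.0, 0.0]
contact_force: [0.4, 0.6, -0.8]
grip_width: 0.0685
grip_force: 0.0
```

>>> move_arm(increments=[0, 0, 0, -1.04, 0, 0, 0, -1.04, 0, 0, 0, -1.04, 0, 0, 0, -1.04, 0, 0, 0, -1.04, 0, 0, 0, -1.04, 0, 0, 0, -1.04, 0, 0, 0, -1.04])

```text
time_s: 15.75
tool_pos: [0.647, -0.0516, 0.2409]
tcp_rot: [-0.068, 0.998, -0.0, 0.0]
contact_force: [-0.3, -0.6, 0.2]
grip_width: 0.0681
grip_force: 0.0
```

```bash
python3 - <<'E'
from h import *
f=shot("wrist"); s=manip.get_state(); t=T(); print(t.round(4),s["wrist_torque"],s["joint_pos"],s["contact_force"])
print(find(f,"nut_center"),"scr px if at TCP axis",px(f,[[t[0,3],t[1,3],.212]]))
save(f,"w7.png",(170,150,470,375),2.66)
E
```

```text
[[-9.911e-01 -1.333e-01  2.000e-04  6.470e-01]
 [-1.333e-01  9.911e-01 -1.000e-04 -5.160e-02]
 [-2.000e-04 -1.000e-04 -1.000e+00  2.409e-01]
 [ 0.000e+00  0.000e+00  0.000e+00  1.000e+00]] [ 0.00666457 -0.00078061 -0.01741041] [-1.86632781e-01  3.83821878e-01  1.31893340e+00 -8.52392169e-05
  1.43864379e+00 -1.89110354e+00] [-0.2475822  -0.23683706  0.14287505]
[(0.88, array([ 0.6464, -0.0514,  0.1892]))] scr px if at TCP axis [[321.76538019 286.34749219]]
```

View pics/w7.png

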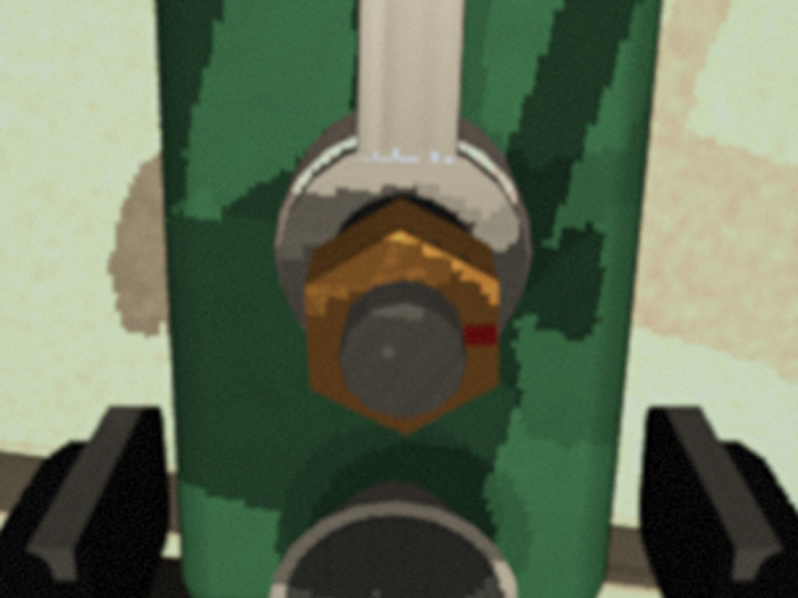

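The screw end is at px (321,284), the red mark on the right flat, square to the fingers. Averaging both views and the pin's position gives the screw at (0.648,-0.052). Lowering and gripping the nut.

>>> move_arm(increments=[-0.1, -0.05, 0, 0, -0.1, -0.05, 2, 0, -0.1, -0.05, 4, 0, -0.1, -0.05, 5.5, 0, -0.1, -0.05, 6.5, 0, -0.1, -0.05, 7.1, 0, -0.1, -0.05, 7.1, 0, -0.1, -0.05, 7.1, 0])

```text
time_s: 16.65
tool_pos: [0.6486, -0.052, 0.1704]
tcp_rot: [-0.07, 0.998, -0.0, 0.001]
contact_force: [-1.0, -0.2, -0.2]
grip_width: 0.0686
grip_force: 0.0
```

>>> move_arm(increments=[0, 0, 0, 0, 0, 0, 0, 0, 0, 0, 0, 0, 0, 0, 0, 0, 0, 0, 0, 0, 0, 0, 0, 0, 0, 0, 0, 0, 0, 0, 0, 0], fingers=-1)

```text
time_s: 17.45
tool_pos: [0.6486, -0.0517, 0.1708]
tcp_rot: [-0.07, 0.998, 0.0, 0.001]
contact_force: [-0.5, 0.0, 6.1]
grip_width: 0.0349
grip_force: 61.1
```

```bash
cat > st.py <<'E'
from h import *
L=[]
for i in range(3):
    s=manip.get_state(); x=T(); L.append(np.r_[s["wrist_torque"],np.arctan2(x[1,0],x[0,0]),s["joint_pos"][5],s["joint_efforts"][5],s["contact_force"]]); manip.grab_frame("top")
print(s["time_s"],"tq,yaw,j6,e6,F",np.round(np.mean(L,0),3),np.std(L,0)[2].round(3))
E
python3 st.py
```

```text
17.55 tq,yaw,j6,e6,F [ 0.228  0.079  0.022 -3.001 -1.898  0.018 -0.276  1.292  5.428] 0.007
```

>>> move_arm(increments=[0, 0, 0, 0.05, 0, 0, 0, 0.1, 0, 0, 0, 0.15, 0, 0, 0, 0.2, 0, 0, 0, 0.2, 0, 0, 0, 0.2, 0, 0, 0, 0.2, 0, 0, 0, 0.2])

```text
time_s: 18.4
tool_pos: [0.6486, -0.0518, 0.1707]
tcp_rot: [0.03, 1.0, 0.0, 0.001]
contact_force: [-1.7, 1.8, 6.0]
grip_width: 0.0351
grip_force: 61.4
```

```bash
python3 st.py
```

```text
18.5 tq,yaw,j6,e6,F [ 0.216  0.118  0.01   3.082 -1.698  0.025 -1.216  1.405  5.566] 0.011
```

>>> move_arm(increments=[0, 0, 0, 0.05, 0, 0, 0, 0.1, 0, 0, 0, 0.15, 0, 0, 0, 0.2, 0, 0, 0, 0.2, 0, 0, 0, 0.2, 0, 0, 0, 0.2, 0, 0, 0, 0.2])

```text
time_s: 19.35
tool_pos: [0.6485, -0.0518, 0.1708]
tcp_rot: [0.129, 0.992, 0.0, 0.001]
contact_force: [-0.5, 1.2, 6.1]
grip_width: 0.0353
grip_force: 61.4
```

```bash
python3 st.py
```

```text
19.45 tq,yaw,j6,e6,F [ 0.206  0.105  0.065  2.882 -1.498  0.075 -0.673  0.923  5.954] 0.024
```

>>> move_arm(increments=[0, 0, 0, 0.05, 0, 0, 0, 0.1, 0, 0, 0, 0.15, 0, 0, 0, 0.2, 0, 0, 0, 0.2, 0, 0, 0, 0.2, 0, 0, 0, 0.2, 0, 0, 0, 0.2])

```text
time_s: 20.3
tool_pos: [0.6485, -0.052, 0.1707]
tcp_rot: [0.227, 0.974, -0.0, 0.001]
contact_force: [-0.7, 0.7, 5.8]
grip_width: 0.0349
grip_force: 61.7
```

```bash
python3 st.py
```

```text
20.4 tq,yaw,j6,e6,F [ 0.158  0.128  0.36   2.683 -1.299  0.341 -0.952  0.674  5.808] 0.03
```

Bite is felt (0.36 N m, between j6 −1.50 and −1.30). A small elastic unload tells whether the torque ramps with the wind-up, which narrows the bite angle.

>>> move_arm(increments=[0, 0, 0, -0.03, 0, 0, 0, -0.06, 0, 0, 0, -0.06, 0, 0, 0, -0.06, 0, 0, 0, -0.06, 0, 0, 0, -0.06, 0, 0, 0, -0.06, 0, 0, 0, -0.06])

```text
time_s: 21.25
tool_pos: [0.6485, -0.0519, 0.1708]
tcp_rot: [0.198, 0.98, -0.0, 0.001]
contact_force: [-0.3, 1.3, 6.2]
grip_width: 0.0353
grip_force: 61.5
```

```bash
python3 st.py
```

```text
21.35 tq,yaw,j6,e6,F [ 0.182  0.139  0.141  2.742 -1.358  0.19  -0.101  0.934  6.196] 0.029
```

>>> move_arm(increments=[0, 0, 0, 0.1, 0, 0, 0, 0.2, 0, 0, 0, 0.3, 0, 0, 0, 0.4, 0, 0, 0, 0.5, 0, 0, 0, 0.6, 0, 0, 0, 0.6, 0, 0, 0, 0.6])

```text
time_s: 22.2
tool_pos: [0.6484, -0.0521, 0.1708]
tcp_rot: [0.479, 0.878, -0.0, 0.001]
contact_force: [-1.6, 0.3, 6.0]
grip_width: 0.0349
grip_force: 61.7
```

```bash
python3 st.py
```

```text
22.3 tq,yaw,j6,e6,F [ 0.111  0.168  0.367  2.143 -0.759  0.365 -1.105  0.653  5.717] 0.017
```

>>> move_arm(increments=[0, 0, 0, 0.1, 0, 0, 0, 0.2, 0, 0, 0, 0.3, 0, 0, 0, 0.4, 0, 0, 0, 0.46, 0, 0, 0, 0.46, 0, 0, 0, 0.46, 0, 0, 0, 0.46])

```text
time_s: 23.15
tool_pos: [0.6482, -0.0521, 0.1708]
tcp_rot: [0.666, 0.746, -0.0, 0.001]
contact_force: [-1.2, 0.1, 5.4]
grip_width: 0.0353
grip_force: 61.8
```

```bash
python3 st.py
```

```text
23.25 tq,yaw,j6,e6,F [ 0.091  0.198  0.441  1.683 -0.299  0.397 -1.108  0.689  5.854] 0.029
```

>>> move_arm(increments=[0, 0, 0, -0.06, 0, 0, 0, -0.12, 0, 0, 0, -0.12, 0, 0, 0, -0.12, 0, 0, 0, -0.12, 0, 0, 0, -0.12, 0, 0, 0, -0.12, 0, 0, 0, -0.12])

```text
time_s: 24.1
tool_pos: [0.6483, -0.0521, 0.1708]
tcp_rot: [0.621, 0.784, 0.0, 0.001]
contact_force: [-1.8, 0.5, 6.1]
grip_width: 0.0351
grip_force: 61.4
```

>>> move_arm(increments=[0, 0, 0, 0, 0, 0, 0, 0, 0, 0, 0, 0, 0, 0, 0, 0, 0, 0, 0, 0, 0, 0, -1.5, 0, 0, 0, -4.5, 0, 0, 0, -7, 0], fingers=0.25)

```text
time_s: 24.9
tool_pos: [0.6481, -0.0519, 0.2405]
tcp_rot: [0.621, 0.784, -0.0, -0.0]
contact_force: [-0.2, 0.0, 0.7]
grip_width: 0.0534
grip_force: 0.0
```

>>> move_arm(increments=[0, 0, 0, 0, 0, 0, 0, 0, 0, 0, 0, 0, 0, 0, 0, 0, 0, 0, 0, 0, 0, 0, 0, 0, 0, 0, 0, 0, 0, 0, 0, 0])

```text
time_s: 25.7
tool_pos: [0.6481, -0.0519, 0.2397]
tcp_rot: [0.621, 0.784, -0.0, -0.0]
contact_force: [1.5, 0.5, 0.1]
grip_width: 0.0534
grip_force: 0.0
```

```bash
python3 - <<'E'
from h import *
f=shot("wrist"); t=T(); s=manip.get_state(); print(t.round(4),s["joint_pos"][5],s["contact_force"],s["wrist_torque"])
print(find(f,"nut_center"),find(f,"pin_knob"),find(f,"lever_eye"))
save(f,"w8.png",(120,130,520,430),2)
E
```

```text
[[-0.2289  0.9734 -0.      0.6481]
 [ 0.9734  0.2289 -0.     -0.0519]
 [-0.     -0.     -1.      0.2397]
 [ 0.      0.      0.      1.    ]] -0.41781519258498656 [ 0.19032822  0.15953062 -0.27900378] [-0.00505923 -0.03538471  0.01799996]
[(0.76, array([ 0.6435, -0.0534,  0.1878]))] [(0.79, array([ 0.575 , -0.0529,  0.191 ]))] [(0.84, array([ 0.5706, -0.059 ,  0.1574]))]
```

View pics/w8.png

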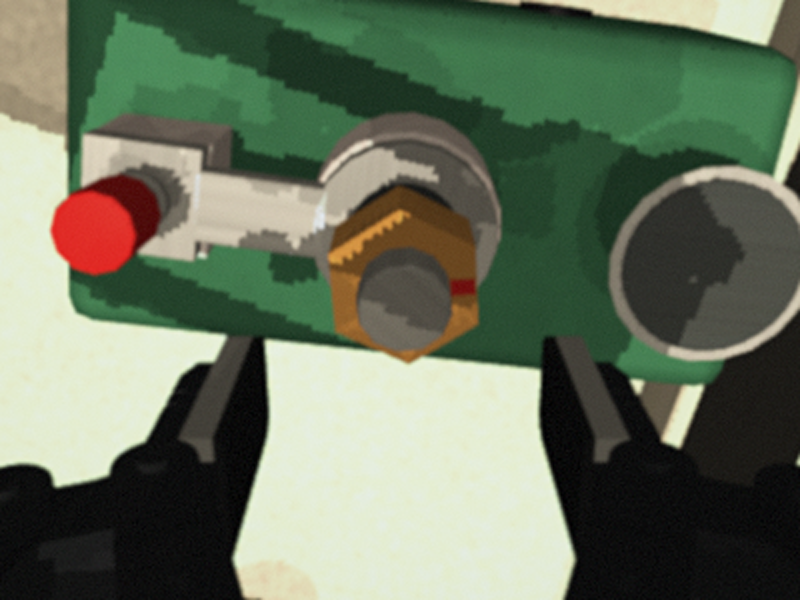

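The picture shows the pin still home in the lever. The nut's red mark is at crop (462,287), but the nut looks turned slightly anticlockwise of the fingers. I'll measure its angle before and after by fitting the hexagon prism.

```bash
cat > fit.py <<'E'
from h import *
from scipy.optimize import minimize
def fit(im,f,org,s,th0):
    hsv=cv2.cvtColor(im,cv2.COLOR_BGR2HSV); m=((hsv[...,0]>=8)&(hsv[...,0]<=30)&(hsv[...,1]>140)).astype(np.uint8)
    m=cv2.morphologyEx(m,cv2.MORPH_OPEN,np.ones((5,5)))
    n,l,st,ce=cv2.connectedComponentsWithStats(m); c=px(f,[[.648,-.052,.19]])[0]; c=(c-org)*s
    keep=[i for i in range(1,n) if st[i,4]>80 and np.hypot(*(ce[i]-c))<40*s]
    pts=np.argwhere(np.isin(l,keep))[:,::-1].astype(np.int32); H=np.zeros_like(m); cv2.fillConvexPoly(H,cv2.convexHull(pts),1)
    def cost(p):
        a=p[2]+np.radians(30+60*np.arange(6)); r=p[3]/np.cos(np.pi/6)
        P=[[p[0]+r*np.cos(b),p[1]+r*np.sin(b),z] for b in a for z in (.178,.2)]
        G=np.zeros_like(m); q=((px(f,P)-org)*s+(s-1)/2)
        cv2.fillConvexPoly(G,cv2.convexHull((q*16).astype(np.int32)),1,shift=4); return (G^H).sum()/H.sum()
    best=min((minimize(cost,[.648+dx,-.052+dy,th0+d,.018],method="Nelder-Mead",options=dict(initial_simplex=np.array([.648+dx,-.052+dy,th0+d,.018])+np.vstack([np.zeros(4),np.diag([.002,.002,.1,.0004])]))) for d in (-.1,0,.1) for dx,dy in ((0,0),(-.002,0),(.002,0))),key=lambda r:r.fun)
    return best.x.round(4),round(best.fun,3)
if __name__=="__main__":
    f=shot("wrist"); TC=np.array(f["tool_from_camera"])
    def pose(yaw,p):
        M=np.eye(4); c,s=np.cos(yaw),np.sin(yaw); M[:3,:3]=[[c,s,0],[s,-c,0],[0,0,-1]]; M[:3,3]=p; return M
    for n,y,p,o,s in (("w4",np.arctan2(.1431,.9897),[.5474,-.0016,.2384],(380,0),3),("w6",np.arctan2(.1411,.99),[.6461,-.0516,.236],(170,150),2.66),("w7",np.arctan2(-.1333,-.9911),[.647,-.0516,.2409],(170,150),2.66),("w8",np.arctan2(.9734,-.2289),[.6481,-.0519,.2397],(120,130),2)):
        g=dict(f); g["W"]=pose(y,p)@TC
        print(n,fit(cv2.imread(f"pics/{n}.png"),g,np.array(o),s,(y-np.pi/2)%(np.pi/3)),"tool closing",(y-np.pi/2)%(np.pi/3))
E
python3 fit.py
```

```text
w4 (array([ 0.648 , -0.051 ,  0.6871,  0.0178]), np.float64(0.01)) tool closing 0.6671929011230961
w6 (array([ 0.6488, -0.0512,  0.6888,  0.0177]), np.float64(0.016)) tool closing 0.6651705625752353
w7 (array([ 0.6475, -0.0523,  0.6866,  0.0178]), np.float64(0.011)) tool closing 0.6572934968294037
w8 (array([ 0.6475, -0.0512,  0.3006,  0.0177]), np.float64(0.016)) tool closing 0.23095896317567766
```

```bash
python3 - <<'E'
from h import *
f=shot("wrist"); k=[[167.5,246]]
for z in (.194,.198,.206): print(z,ray(f,k,z)[0].round(4))
print(px(f,[[.5706,-.060,.198]]))
E
```

```text
0.194 [ 0.57   -0.0566  0.194 ]
0.198 [ 0.5713 -0.0548  0.198 ]
0.206 [ 0.5738 -0.0514  0.206 ]
[[164.97042963 255.38454713]]
```

```bash
cat > kn.py <<'E'
from h import *
from scipy.optimize import least_squares
a=np.linspace(0,2*np.pi,40)
fs=[]
for n in ("wrist","top","side"):
    f=shot(n); r=[x for x in manip.regions_of(f,"pin_knob")][:3]
    for x in r:
        ys,xs=np.where(x["mask"]); print(n,round(x["confidence"],2),len(xs),xs.mean().round(1),ys.mean().round(1),[xs.min(),xs.max(),ys.min(),ys.max()],"home px",px(f,[[.5706,-.06,.186]]).round(1))
    # red colour blob near home
    hsv=cv2.cvtColor(f["img"],cv2.COLOR_RGB2HSV); m=(((hsv[...,0]<8)|(hsv[...,0]>172))&(hsv[...,1]>130)).astype(np.uint8)
    k,l,st,ce=cv2.connectedComponentsWithStats(m); c=px(f,[[.5706,-.06,.186]])[0]; print("red",[(st[i].tolist(),ce[i].round(1).tolist()) for i in range(1,k) if np.hypot(*(ce[i]-c))<40 and st[i,4]>8])
    def hull(p,L=(-.012,.012)):
        return cv2.convexHull(px(f,[[p[0]+.011*np.cos(b),p[1]+.011*np.sin(b),p[2]+z] for b in a for z in L]).astype(np.float32))
    print("home bbox",cv2.boundingRect(hull([.5706,-.06,.186])), "up10",cv2.boundingRect(hull([.5706,-.06,.196])))
E
python3 kn.py
```

```text
wrist 0.68 2192 174.0 239.8 [np.int64(145), np.int64(204), np.int64(215), np.int64(266)] home px [[173.6 247.3]]
red [([146, 217, 54, 51, 1957], [172.2, 241.6])]
home bbox (142, 220, 60, 57) up10 (133, 225, 63, 60)
red [([366, 209, 8, 3, 14], [369.7, 210.1])]
home bbox (365, 207, 12, 13) up10 (365, 206, 12, 13)
side 0.73 159 318.6 198.3 [np.int64(314), np.int64(323), np.int64(190), np.int64(208)] home px [[318.5 196.5]]
red [([314, 190, 10, 14, 111], [318.4, 196.3])]
home bbox (313, 189, 11, 15) up10 (313, 185, 11, 15)
```

The side view puts the knob within a pixel of its home position, so the pin is fully down and nothing is being touched. Handing in.

```bash
python3 -c "
from cell import manip
print(manip.sign_off())"
```

```text
the job is handed in; nothing more can be done
None
```

The job is handed in: the pin is fully down through the lever's eye, and the nut ended about 1.02 rad past its bite, on an estimate good to about 0.05–0.1 rad (one flat is 1.05). The robot was touching nothing at about 26 s, but I was not shown the verdict.

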